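# Lock the bayonet lid on the shop-counter canister

## Task

The lid of the whistle canister has only been laid on its mouth. Turn it by its bar handle until its two lugs stand over the two slots, press it down against the sprung seal, twist it clockwise (seen from above) about a quarter turn to its stop so that it stays locked down, and let go. Do not knock over the cup, the tin or the horns.

Things in the scene. Friction and masses are not known exactly. Their poses are not given: they have to be found in the camera images.
- mouth (a point): Centre of the canister's mouth, level with the top of its rim, 108 mm above the counter. z up; x runs through its two slots, at +x and -x. The canister is a white round drum with a broad blue band, fixed to the counter, 136 mm across (foot 156 mm). Its rim is a flat inward lip 8 mm thick, with a round opening 96 mm across, cut by the two slots.
- slot (a point): Middle of the slot at the mouth's +x side, level with the rim's top, 54 mm from the centre; the other is opposite. Each is a notch in the lip 30 mm wide, reaching out to 61 mm from the centre. Under the lip is a lug channel 14 mm high: from each slot it runs clockwise (from above) to a stop about 85 degrees on; counterclockwise it is blocked.
- seal (a joint): Flat round black spring plate in the mouth under the lid, 80 mm across; metres pressed down from its free height, 0 to 0.0215. Stiffness 400 N/m: about 5 N pushes up on the locked lid, 9 N when it is pressed to the bottom.
- lid_handle (a point): Point in the bar handle of the loose blue lid (about 180 g), on the lid's axis, 36 mm above its underside, 14 mm below the bar's top. z up; x along the bar and through both lugs. Disc 92 mm across, 16 mm thick; on it the bar, 84 mm long (x), 16 mm wide (y), 34 mm high. This point starts 36 mm above mouth; locked and let go it is 22 mm above, pressed to the bottom 14 mm above.
- lug (a point): Lug at the lid's +x side, under one end of the bar; the other is opposite. Lugs are 16 mm wide, 6 mm high, at the disc's lower edge, and reach out to 58 mm from the axis. Either fits either slot, 7 mm spare each side. They start on top of the lip, 20 to 90 degrees out of line either way; over the slots the lid sinks about 5 mm by itself; pushed down 14 mm or more they pass under the lip.
- cup: Bystander: blue and white tumbler standing upright near the canister, 68 mm across, 80 mm high; origin at the centre of its underside, z up.
- badge_tin: Bystander: small upright tin near the canister, 56 mm across, 60 mm high; origin at the centre of its underside, z up.
- horn_a: Bystander: smooth blue plastic horn standing on its bell at the left, 110 mm across, 190 mm high; origin at the centre of its underside, z up.
- horn_b: Bystander: ribbed white plastic horn standing on its bell at the right, 100 mm across, 170 mm high; origin at the centre of its underside, z up.
Not all that is in view belongs to the job. What is shaped like the part that bears lid_handle but orange or turquoise is not meant.

How it is judged:
By the outcome, as a careful person would: the job done as asked, in the order asked, and still so for the second after the job is handed in, with the robot touching nothing.
It also fails if it takes over 51 s, if anything falls off the work surface, if the arm or the gripper's body presses on something with over 40 N, if the wrist force passes 120 N, or if a joint passes its speed limit or range.

## Robot

A 7-joint arm with a two-finger parallel gripper is mounted at the origin on the work surface. World frame = base frame: x ahead of the robot, y to its left, z up, the work surface at z = 0. Lengths are in m, angles in rad, forces in N, time in s.
With the tool pointing down it reaches from about 0.4 to 0.85 m from the base axis. Payload 4.4 kg.
Tool frame: the origin (TCP) lies midway between the tips of the shut fingers; the grasp point (between the pads) lies 19 mm behind it; z points along the fingers, y is the direction in which the jaws open and shut (so a half turn about z gives the same grasp; the last joint's range is limited). The gripper opens to 94 mm and grips with 3 to 60 N. Pads are 16 mm wide; open, the fingers measure 119 mm over their backs; the gripper's body (75 mm by 177 mm) begins 78 mm behind the grasp point.
Start: joints at [-0.066, 0.628, 0.038, 1.517, -0.027, 0.996, -0.02], TCP at [0.65, 0, 0.182] pointing down, gripper open.
Joint ranges: [-3.06, 3.06], [-0.37, 2.12], [-1.25, 1.32], [0.18, 2.47], [-1.1, 4.24], [0.23, 1.98], [-2.94, 2.94]. Speed limits (rad/s): [2.57, 2.57, 3.14, 3.14, 3.14, 3.14, 3.14].

## Interface

Orientations are given as a rotation vector (axis times angle).
In Python, from station import r gives the robot as it stands. Calls block until the motion is done:
- r.move_to(position, orientation): joint-space move of the TCP to a pose.
- r.movel(position, frame=None, speed=0.15): straight line of the TCP; frame=None keeps the orientation; speed is the mean speed in m/s.
- r.move_j(angles): joint-space move.
- r.gripper_open() and r.close_gripper(newtons=None): open the fingers fully, or close them until they stop; newtons is the grip in N (None keeps the last).
- r.dwell(seconds).
- r.ik(position, orientation): joint angles nearest the present ones, or None.
- r.snapshot(name): name is "scene" or "side" or "wrist"; returns the picture (384x512x3 uint8, blue, green, red); there is no depth.
- r.get_calibration(name): a dict with "fx", "fy", "cx", "cy" (pixels), "k1" (the pictures are not rectified: a ray, as slopes to the right and down, at radius r is drawn at 1 + k1 r^2 times it, then the intrinsics apply), "pose" (4x4, takes a point from camera to world coordinates); the wrist camera has in their place "mount" (4x4, takes a point from camera to tool coordinates, whose origin is the TCP and whose axes are the flange's). Camera axes: x right, y down, z forward; pixel columns grow to the right and rows downward; lengths in m; the calibration is good to about 2 mm. A picture is of the moment at which its call begins: read the wrist's pose just before it. get_calibration takes no time and is no camera call.
A pose or a line that the arm cannot do raises r.PlanningError and nothing moves.
- r.finish_job(): hands the job in, once; it reports no verdict.
Readings, each from a call of its own:
- r.get_t(): time.
- r.get_joints(): joint angles.
- r.get_joint_velocities(): joint speeds.
- r.get_joint_torque(): joint torques, N m.
- r.get_position(): TCP position.
- r.get_tool_rot(): TCP orientation.
- r.get_ft_force(): force on the tool from outside, world axes, zero at the start.
- r.get_torque(): the same for the moment, N m.
- r.get_width(): finger opening in m.
Only numpy, scipy, OpenCV 4.12 (cv2) and the standard library are available. Lean on these libraries where they do the work, as an engineer would, in place of code of your own. Each camera call takes 0.05 s, during which the arm holds its last target.

## Working session

There is one attempt and no reset: what is moved stays moved. The work goes in short steps, each a Python script; the robot and the scene stay as the last script left them, time stands still between calls to the robot, and variables do not carry over. Pictures are saved under pics/ and viewed, and the job is handed in when it is done.

```bash
mkdir -p pics; ls
python3 - <<'E'
from station import r
import cv2,numpy as np
for n in("scene","side","wrist"):
    cv2.imwrite(f"pics/{n}0.png",r.snapshot(n)); print(n,r.get_calibration(n))
print(r.get_t(),r.get_position(),r.get_tool_rot(),r.get_ft_force(),r.get_width())
E
```

```text
pics
scene {'fx': 496.2959834204207, 'fy': 496.2959834204207, 'cx': 247.183530300022, 'cy': 192.55353593091897, 'k1': -0.14878168726380672, 'pose': array([[-0.53834623,  0.52714923, -0.65749298,  1.54832224],
       [ 0.84267963,  0.32874966, -0.42639736,  0.67663983],
       [-0.00862445, -0.78360535, -0.62119906,  1.1215344 ],
       [ 0.        ,  0.        ,  0.        ,  1.        ]])}
side {'fx': 442.0464173972927, 'fy': 442.0464173972927, 'cx': 254.68401500715922, 'cy': 185.31470038589927, 'k1': -0.0034017381727675646, 'pose': array([[-0.77451597, -0.49770274,  0.39040619, -0.05650023],
       [-0.63243708,  0.59740304, -0.49308514,  0.73774696],
       [ 0.01217998, -0.62880966, -0.77746386,  1.26398543],
       [ 0.        ,  0.        ,  0.        ,  1.        ]])}
wrist {'fx': 330.3553761715616, 'fy': 330.3553761715616, 'cx': 252.47731665528, 'cy': 189.94073828444954, 'k1': -0.05503304252308978, 'mount': array([[-1.18497051e-04, -9.62578552e-01, -2.71002798e-01,
         7.93716046e-02],
       [ 9.99999595e-01, -3.55698868e-04,  8.26157886e-04,
         6.23446645e-04],
       [-8.91637251e-04, -2.71002590e-01,  9.62578205e-01,
        -2.02552200e-01],
       [ 0.00000000e+00,  0.00000000e+00,  0.00000000e+00,
         1.00000000e+00]])}
0.15 [6.49483958e-01 3.21632325e-05 1.81189268e-01] [-2.22077411e+00 -2.22071154e+00  1.52971785e-03] [ 0.31592837  0.08460638 -0.20884033] 0.09379754002393295
```

View pics/scene0.png

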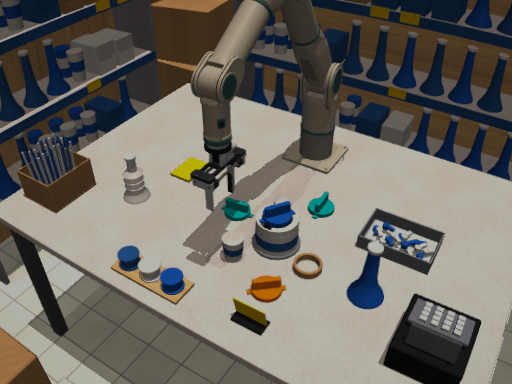

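View pics/side0.png

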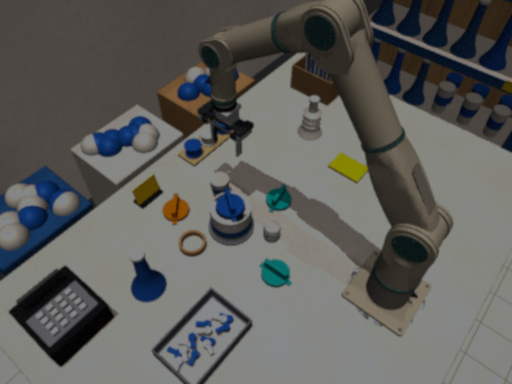

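View pics/wrist0.png

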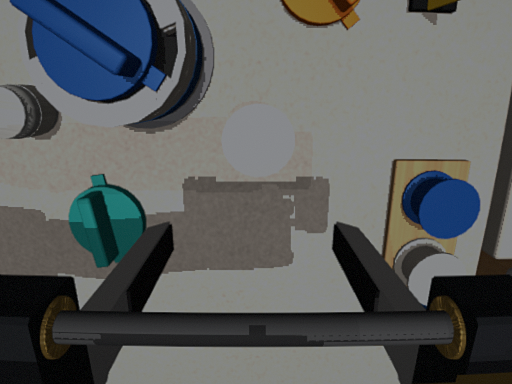

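The scene view shows the canister with the blue lid at about (277,222), the tin at (233,247), the horns at (370,280) and (133,180), and decoy lids in orange and turquoise. In the wrist view the lid is at the upper left, with a lug at (152,80) and a slot next to it. I'll locate the canister roughly and move the wrist camera over it.

```bash
cat > h.py <<'E'
from station import r
import cv2,numpy as np
from scipy.spatial.transform import Rotation as R
def ray(name,px,T=None,c=None):
    c=c or r.get_calibration(name)
    K=np.array([[c['fx'],0,c['cx']],[0,c['fy'],c['cy']],[0,0,1.]])
    u=cv2.undistortPoints(np.array(px,float).reshape(-1,1,2),K,np.array([c['k1'],0,0,0,0.])).reshape(-1,2)
    M=c['pose'] if 'pose' in c else T@c['mount']
    d=np.c_[u,np.ones(len(u))]@M[:3,:3].T
    return M[:3,3],d
def plane(name,px,z,T=None):
    o,d=ray(name,px,T); return o+d*((z-o[2])/d[:,2])[:,None]
def tool():
    T=np.eye(4);T[:3,:3]=R.from_rotvec(r.get_tool_rot()).as_matrix();T[:3,3]=r.get_position();return T
def ori(a):
    "tool down, jaw (tool y) axis at world angle a"
    y=np.array([np.cos(a),np.sin(a),0]);z=np.array([0,0,-1.]);x=np.cross(y,z)
    return R.from_matrix(np.c_[x,y,z]).as_rotvec()
E
python3 - <<'E'
from h import *
T=tool()
print('mouth',plane('scene',[(277,222)],.11),plane('side',[(231,213)],.125))
print('wrist bar ends',plane('wrist',[(20,8),(133,65)],.158,T),'lug',plane('wrist',[(152,80)],.114,T))
print('tin',plane('scene',[(233,240)],.06),plane('side',[(221,177)],.06))
print('white',plane('side',[(272,228)],.08), plane('wrist',[(10,112)],.08,T))
q=r.get_joints()
for a in (0,np.pi/2,-np.pi/2,np.pi): print(a,r.ik([.65,.03,.3],ori(a)))
E
```

```text
mouth [[0.55147155 0.13748009 0.11      ]] [[0.50182231 0.15009507 0.125     ]]
wrist bar ends [[0.50108975 0.13715393 0.158     ]
 [0.57252167 0.10032685 0.158     ]] lug [[0.57149381 0.0929965  0.114     ]]
tin [[0.64596753 0.03750152 0.06      ]] [[0.6640832  0.02133826 0.06      ]]
white [[0.38447439 0.0873589  0.08      ]] [[0.42557255 0.06891456 0.08      ]]
0 [-0.11627578  0.53805852  0.04721451  1.34549907 -0.02541815  1.25862005
 -0.06791631]
1.5707963267948966 [ 0.13406748  0.56026306 -0.39599513  1.33674982  0.21520644  1.28652451
  1.30325649]
-1.5707963267948966 [-0.36237152  0.57556483  0.49197916  1.35392317 -0.27182742  1.27865185
 -1.4305548 ]
3.141592653589793 [-0.55932906  0.68013228  0.92299279  1.36014609 -0.53839914  1.36071433
 -2.77808923]
```

Run:
```python
from h import *
r.move_to([.537,.10,.28],ori(0))
T=tool(); np.save('T1.npy',T)
cv2.imwrite('pics/w1.png',r.snapshot('wrist')); print(r.get_t(),T[:3,3])
```

```text
0.95 [0.53759844 0.09876323 0.27954357]
```

View pics/w1.png

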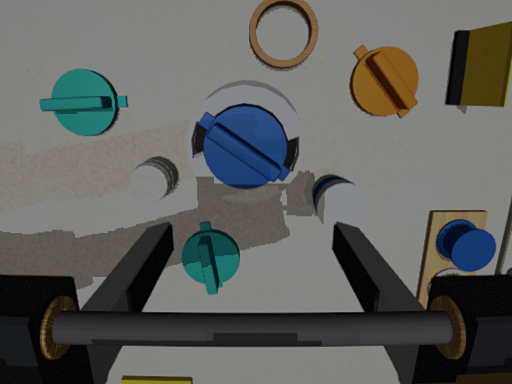

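The wrist view is now centred on the canister. The blue lid is at (245,145), its bar slopes down to the right, and dark slots are near (198,152) and (293,152). The tins are at (152,182) and (338,202). I'll zoom in and segment.

Run:
```python
from h import *
im=cv2.imread('pics/w1.png');cr=im[70:220,165:325]
cv2.imwrite('pics/w1z.png',cv2.resize(np.clip(cr.astype(float)*1.6,0,255).astype(np.uint8),None,fx=5,fy=4*150/150/1*1.0,interpolation=cv2.INTER_CUBIC) if 0 else cv2.resize(np.clip(cr.astype(float)*1.6,0,255).astype(np.uint8),None,fx=4,fy=4,interpolation=cv2.INTER_CUBIC))
```

```text
(no output)
```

View pics/w1z.png

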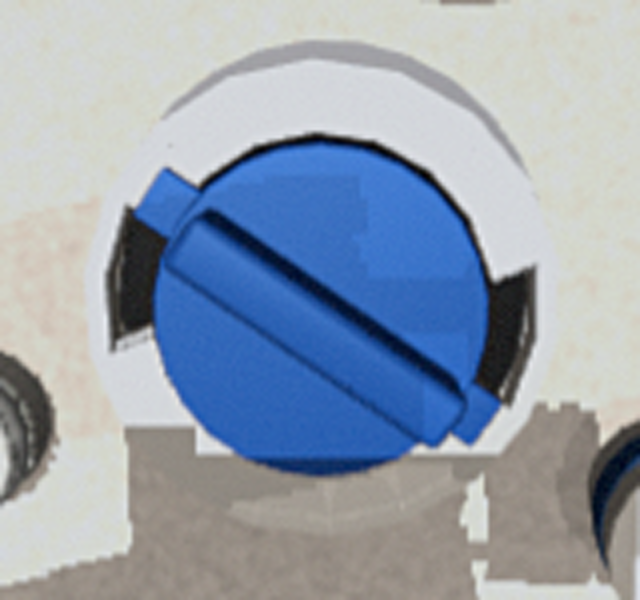

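Run:
```python
from h import *
T=np.load('T1.npy')
z=lambda P:[(165+(u+.5)/4-.5,70+(v+.5)/4-.5) for u,v in P]
sl=plane('wrist',z([(130,207),(112,345),(505,402),(535,268)]),.108,T)[:,:2]
print('slot corners',sl.round(4))
a=lambda d:np.degrees(np.arctan2(d[1],d[0]))
# rim centre: fit circle to white rim outer / opening
lug=plane('wrist',z([(165,168),(135,212),(500,407),(467,445)]),.114,T)[:,:2]
print('lug',lug.round(4)); lm=(lug[:2].mean(0),lug[2:].mean(0)); print('lid c',(lm[0]+lm[1])/2,a(lm[1]-lm[0]),np.linalg.norm(lm[1]-lm[0]))
bar=plane('wrist',z([(208,210),(168,266),(430,447),(466,398)]),.158,T)[:,:2]
print('bar c',bar.mean(0),a(bar[2:].mean(0)-bar[:2].mean(0)),np.linalg.norm(bar[2:].mean(0)-bar[:2].mean(0)))
im=cv2.imread('pics/w1.png');hsv=cv2.cvtColor(im,cv2.COLOR_BGR2HSV)
m=cv2.inRange(hsv,(105,120,40),(125,255,255));m[:, :165]=0;m[:,325:]=0;m[220:]=0
m=cv2.morphologyEx(m,cv2.MORPH_OPEN,np.ones((21,21)))
c=max(cv2.findContours(m,0,1)[0],key=cv2.contourArea)[:,0].astype(float)
P=plane('wrist',c,.124,T)[:,:2].astype(np.float32);print('disc',cv2.minEnclosingCircle(P),cv2.fitEllipse(P))
cc=(lm[0]+lm[1])/2
for p in sl: print('slot corner polar',np.linalg.norm(p-cc),a(p-cc))
c=sl.mean(0);print('slot mean',c,a(sl[2:].mean(0)-sl[:2].mean(0)))
```

```text
slot corners [[0.4769 0.1522]
 [0.47   0.1133]
 [0.5831 0.0964]
 [0.5904 0.135 ]]
lug [[0.4879 0.163 ]
 [0.4792 0.1512]
 [0.581  0.0962]
 [0.5718 0.0851]]
lid c [0.52996954 0.12389815] -35.61211870958639 0.11414311996896027
bar c [0.53086305 0.12510597] -35.792282817483795 0.07882998420872689
disc ((0.522284984588623, 0.11584983021020889), 0.04334123432636261) ((0.5189773440361023, 0.11017259210348129), (0.04982900992035866, 0.08271656185388565), 54.140403747558594)
slot corner polar 0.06010946231424619 151.93588391452306
slot corner polar 0.06086190031147139 -169.95152952841167
slot corner polar 0.05979191951665322 -27.39201488094097
slot corner polar 0.061459937116386934 10.43523700257649
slot mean [0.53010985 0.12421886] -8.545982887185742
```

The centre is at (0.530,0.124), the lid is at −35.7° and the slots at −8.7°. That means +27° to align, then about −85° to lock. Next I'll grasp, turn with joint 7 only, release and look.

Run:
```python
from h import *
C=[.5303,.1244]; a=np.radians(-35.7+90)
r.move_to([*C,.20],ori(a))
r.movel([*C,.130],speed=.08)
print(r.get_t(),r.get_position(),r.get_ft_force(),r.get_joints())
r.close_gripper(15)
print(r.get_width(),r.get_ft_force(),r.get_position())
q=np.array(r.get_joints())
# find j7 sign via trial ik
qi=np.array(r.ik(r.get_position(),ori(a+.1))); print((qi-q).round(3))
```

```text
2.75 [0.5307482  0.12453479 0.13045634] [-0.59816453 -0.02383288  1.39088032] [-0.17438366  0.54735104 -0.16026662  1.86490494  0.12386677  0.73786413
  0.54433238]
0.0156402165992248 [-1.21587517 -1.40521764  0.55357571] [0.5302439  0.12433216 0.12999574]
[ 0.019  0.002 -0.029 -0.     0.022  0.003  0.078]
```

Run:
```python
from h import *
q=np.array(r.get_joints())
for k in range(3):
    q[6]+=np.radians(9); r.move_j(q)
print(r.get_t(),r.get_position(),r.get_ft_force(),r.get_torque(),r.get_width())
T=tool();print('jaw deg',np.degrees(np.arctan2(T[1,1],T[0,1])),T[:3,2])
r.gripper_open(); r.dwell(.3)
print(r.get_ft_force())
p=r.get_position(); r.movel([p[0],p[1],.20])
r.move_to([.53,.06,.25],ori(0))
np.save('T2.npy',tool()); cv2.imwrite('pics/w2.png',r.snapshot('wrist')); print(r.get_t())
im=cv2.imread('pics/w2.png')
cv2.imwrite('pics/w2b.png',cv2.resize(np.clip(im.astype(float)*1.5,0,255).astype(np.uint8)[:260,130:400],None,fx=2.3,fy=2.3,interpolation=cv2.INTER_CUBIC))
```

```text
4.75 [0.53013471 0.12432537 0.12989261] [-0.18694442 -0.02523776 -1.77990305] [ 0.13376895 -0.07324768 -0.01111334] 0.015603947017341817
jaw deg 80.93016524902121 [-3.36735877e-04 -1.16561609e-04 -9.99999937e-01]
[-0.2245542  -0.60634004  0.01255168]
8.0083
```

View pics/w2b.png

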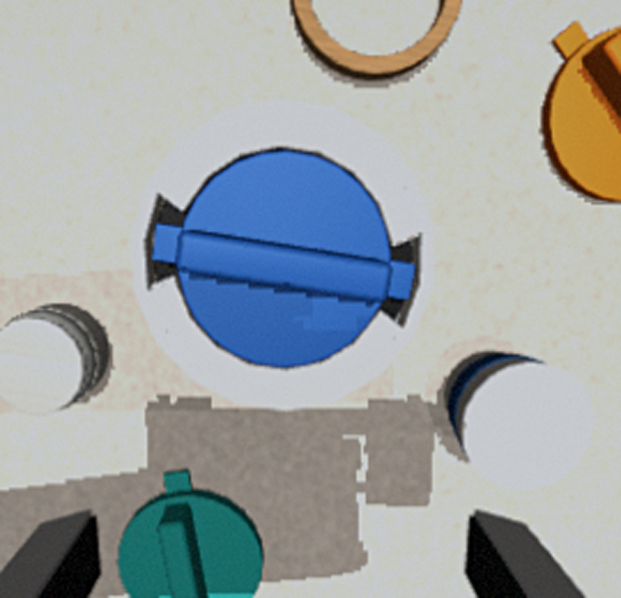

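The picture shows both lugs, at (165,243) and (402,280) in the zoom, centred in the dark slots. The lid has dropped into the mouth. Now I'll regrip firmly and press.

Run:
```python
from h import *
T=np.load('T2.npy')
b=plane('wrist',[(130+x/2.3,y/2.3) for x,y in [(182,231),(180,274),(390,301),(392,262)]],.153,T)[:,:2]
d=b[2:].mean(0)-b[:2].mean(0); ang=np.arctan2(d[1],d[0]); print('bar',b.mean(0),np.degrees(ang),np.linalg.norm(d))
C=[.5302,.1244]; a=np.radians(81.)
r.move_to([*C,.19],ori(a))
r.movel([*C,.126],speed=.08)
print(r.get_position(),r.get_ft_force())
r.close_gripper(40)
print('grip',r.get_width(),r.get_ft_force(),r.get_position())
for z in (.122,.118,.115,.1125,.1105):
    r.movel([*C,z],speed=.03); print(z,r.get_position().round(4) if hasattr(r.get_position(),'round') else r.get_position(),np.round(r.get_ft_force(),2),np.round(r.get_torque(),2))
    if abs(r.get_ft_force()[2])>30: break
print(r.get_t(),r.get_joints())
```

```text
bar [0.53189731 0.12361436] -7.60051859252762 0.08173480866400645
[0.53060242 0.12454744 0.12639188] [ 0.82162202  0.09550224 -0.24028803]
grip 0.01445767525060495 [-0.22452623 -0.79387598  0.60435438] [0.53012247 0.12426467 0.12598428]
0.122 [0.5302 0.1243 0.1219] [-0.82 -0.48  1.33] [-0.09  0.04  0.  ]
0.118 [0.5303 0.1243 0.118 ] [-1.   -0.35  3.79] [-0.1   0.06  0.04]
0.115 [0.5303 0.1243 0.115 ] [-0.36 -1.38  4.81] [-0.16  0.16  0.01]
0.1125 [0.5303 0.1243 0.1127] [-0.09 -1.75  5.05] [-0.23  0.2   0.01]
0.1105 [0.5303 0.1243 0.1108] [-0.65 -1.05  6.2 ] [-0.2   0.26  0.04]
12.5167 [-0.19085364  0.57412328 -0.13630695  1.88354685  0.11625162  0.6912962
  1.01840643]
```

The force matches the spring (about 20 mm pressed, no jamming). I'll ease up 1.5 mm to mid-channel and twist.

Run:
```python
from h import *
p=r.get_position(); r.movel([.5302,.1244,.1122],speed=.03)
q=np.array(r.get_joints()); q0=q[6]
for s in [10]*7+[3]*9:
    q[6]-=np.radians(s); r.move_j(q)
    f=np.array(r.get_ft_force());m=np.array(r.get_torque());j=r.get_joints()[6]
    print(round(np.degrees(q[6]-q0),1),round(np.degrees(j-q0),1),f.round(1),m.round(2))
    if abs(m[2])>.8 or np.linalg.norm(f)>40: break
print(r.get_t(),r.get_position(),r.get_width())
```

```text
-10.0 -10.0 [ 0.4 -0.3  6. ] [ 0.03  0.04 -0.04]
-20.0 -20.0 [-1.  -0.1  4.6] [-0.08 -0.01 -0.01]
-30.0 -30.0 [0.2 0.7 4.9] [-0.    0.03  0.  ]
-40.0 -40.0 [-0.9  0.5  4.9] [-0.03  0.18 -0.01]
-50.0 -50.0 [-1.9 -0.7  5.4] [-0.02  0.14  0.02]
-60.0 -60.0 [-0.   0.4  4.9] [0.   0.15 0.04]
-70.0 -70.0 [-0.2 -1.   4.5] [-0.09  0.21  0.03]
-73.0 -73.0 [-1.  -0.6  4.8] [-0.16  0.23  0.09]
-76.0 -76.0 [-0.4 -1.2  5.7] [-0.16  0.17  0.15]
-79.0 -79.0 [-1.5 -0.6  5.7] [-0.07  0.26  0.05]
-82.0 -82.0 [-0.5 -0.8  5.3] [-0.08  0.24  0.14]
-85.0 -85.0 [-1.9  0.4  5.7] [-0.07  0.53  0.36]
-88.0 -87.9 [-2.6  0.1  6.7] [-0.05  0.65  0.59]
-91.0 -90.9 [-3.3  0.5  6. ] [-0.09  0.64  0.88]
16.5583 [0.52945603 0.12508204 0.11281412] 0.01504175434426119
```

The stop is felt from about −85° (moment rising to 0.88 N m). I'll relax slightly, let the seal lift the lid, release and inspect.

Run:
```python
from h import *
q=np.array(r.get_joints()); q[6]+=np.radians(3); r.move_j(q)
print(np.round(r.get_torque(),2))
r.movel([.5302,.1244,.1165],speed=.03); print(np.round(r.get_ft_force(),2),r.get_position())
r.gripper_open(); r.dwell(.3)
print(np.round(r.get_ft_force(),2))
r.movel([.5302,.1244,.20],speed=.1)
r.move_to([.53,.06,.25],ori(0))
np.save('T3.npy',tool()); im=r.snapshot('wrist');cv2.imwrite('pics/w3.png',im); print(r.get_t())
cv2.imwrite('pics/w3b.png',cv2.resize(np.clip(im.astype(float)*1.5,0,255).astype(np.uint8)[:260,130:400],None,fx=2.3,fy=2.3,interpolation=cv2.INTER_CUBIC))
for n in('scene','side'):
    s=r.snapshot(n); cv2.imwrite(f'pics/{n}3.png',s)
s=cv2.imread('pics/scene3.png');t=cv2.imread('pics/side3.png')
cv2.imwrite('pics/ss3.png',np.hstack([cv2.resize(s[150:310,190:350],None,fx=2.4,fy=2.4),cv2.resize(t[130:290,150:310],None,fx=2.4,fy=2.4)]))
```

```text
[-0.34  0.23  0.61]
[-3.14  1.86  3.31] [0.52948567 0.12491916 0.11653252]
[ 0.36 -0.03 -0.58]
20.1083
```

View pics/w3b.png

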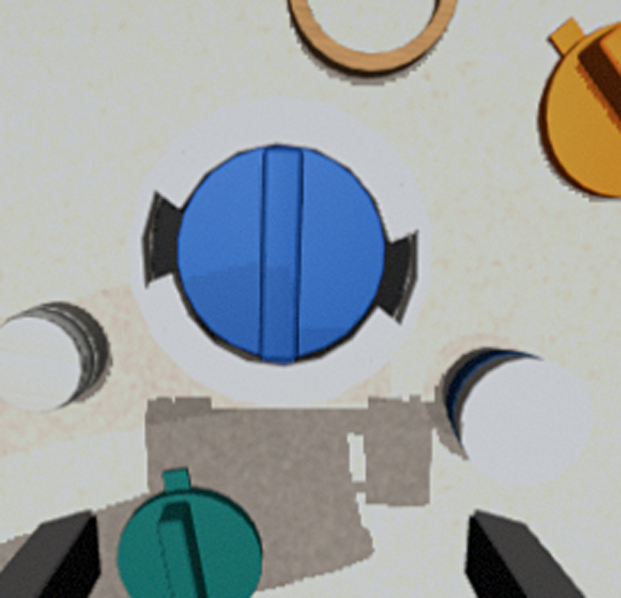

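View pics/ss3.png

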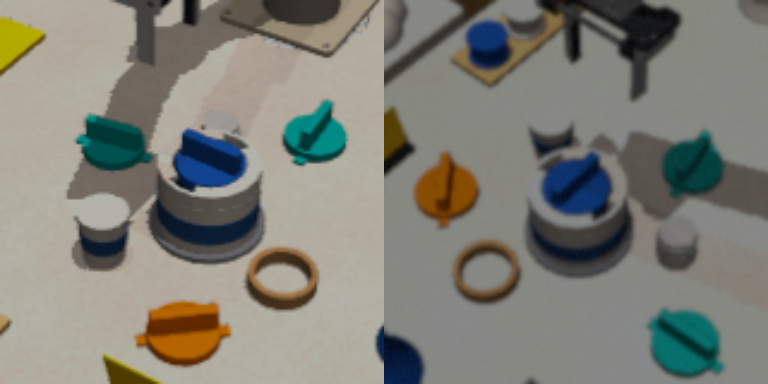

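The lugs are hidden under the lip, both slots are empty, the bar is nearly square to them, and the cup and tin are standing. I'll check the lock angle numerically.

Run:
```python
from h import *
f=lambda P,z,T:plane('wrist',[(130+x/2.3,y/2.3) for x,y in P],z,T)[:,:2]
T=np.load('T3.npy');b=f([(265,148),(303,150),(260,362),(297,361)],.144,T)
d=b[2:].mean(0)-b[:2].mean(0);print(b.mean(0),np.degrees(np.arctan2(d[1],d[0])),np.linalg.norm(d))
s=f([(158,193),(147,285),(400,322),(417,233)],.108,T);d=s[2:].mean(0)-s[:2].mean(0);print('slots',s.mean(0),np.degrees(np.arctan2(d[1],d[0])))
```

```text
[0.53082471 0.12526751] -91.6639301406769 0.08269422603571443
slots [0.5308423  0.12367806] -8.525485281112065
```

The lid measures about 83° from the slots, against a stop at "about 85". There is time, so I'll regrip and nudge it clockwise to confirm the stop, this time releasing without backing off.

Run:
```python
from h import *
C=[.5304,.1247]
r.move_to([*C,.19],ori(np.radians(-1.7))); r.movel([*C,.1175],speed=.08)
r.close_gripper(30)
print('grip',r.get_width(),np.round(r.get_ft_force(),1),np.round(r.get_torque(),2),r.get_position())
q=np.array(r.get_joints());q0=q[6]
for k in range(6):
    q[6]-=np.radians(1); r.move_j(q); m=np.array(r.get_torque()); print(k+1,m.round(2),np.degrees(r.get_joints()[6]-q0).round(2))
    if abs(m[2])>.6: break
r.gripper_open(); r.dwell(.2)
r.movel([*C,.20],speed=.1); r.move_to([.53,.06,.25],ori(0))
np.save('T4.npy',tool()); im=r.snapshot('wrist'); print(r.get_t(),np.round(r.get_ft_force(),2))
cv2.imwrite('pics/w4b.png',cv2.resize(np.clip(im.astype(float)*1.5,0,255).astype(np.uint8)[:260,130:400],None,fx=2.3,fy=2.3,interpolation=cv2.INTER_CUBIC))
cv2.imwrite('pics/scene4.png',r.snapshot('scene'))
```

```text
grip 0.015212548555967556 [-2.2  0.3  2.3] [-0.06  0.62  0.08] [0.5295608  0.12463915 0.11745738]
1 [-0.06  0.32  0.15] -0.99
2 [-0.1   0.47  0.21] -1.98
3 [-0.07  0.49  0.33] -2.98
4 [-0.07  0.64  0.42] -3.98
5 [-0.11  0.64  0.55] -4.98
6 [-0.12  0.72  0.56] -5.98
27.325 [-0.22  1.45 -0.15]
```

View pics/w4b.png

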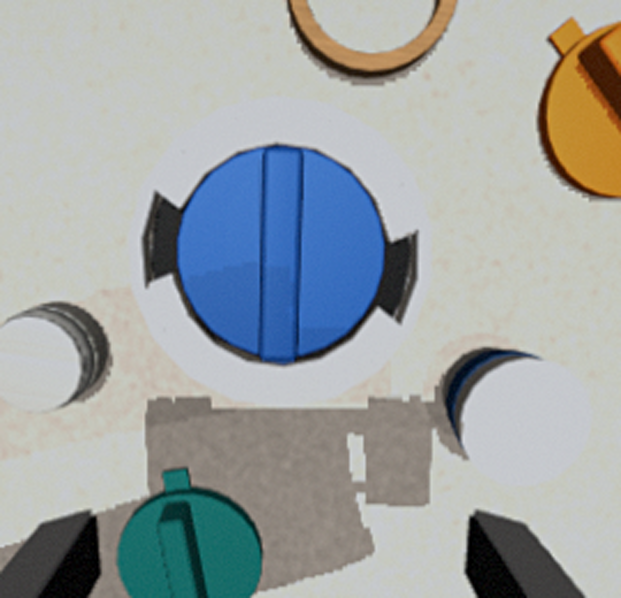

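View pics/scene4.png

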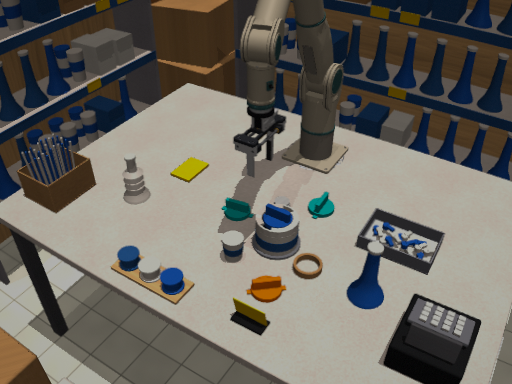

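The second look is the same: the bar didn't move (ends at (283,148) and (279,362)) although the moment rose steadily, so the lid is at its stop. Both slots are empty, the cup, tin and horns all stand, and the gripper is clear. I'm handing it in.

```bash
python3 -c "
from station import r
print(r.finish_job(),r.get_t())"
```

```text
the job is handed in; nothing more can be done
the job is handed in; nothing more can be done
```

The lid is locked down on the canister and let go. I turned it about 27° counterclockwise so the lugs dropped into the slots. I then pressed it about 20 mm down against the seal, with only about 6 N at the wrist, twisted it clockwise to its stop and released it. The job was handed in after about 27 s.

- **Lugs:** in the last pictures both slots are empty and the lugs are out of sight under the lip. I did not measure the lid's height after release.
- **Lock angle:** the bar stands about 83° from the slots by my pixel reading, slightly less than the nominal 85°. A second clockwise nudge of 6° raised the moment to about 0.56 N m without moving the bar in the picture, so I take it to be at the stop.
- **Bystanders:** the cup, tin and both horns are still standing, and the gripper was clear of everything.

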